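Press the ink jars shut in drying order

ROBOT

A 7-joint arm with a two-finger parallel gripper is mounted at the origin on the work surface. World frame = base frame: x ahead of the robot, y to its left, z up, the work surface at z = 0. Lengths are in m, angles in degrees, forces in N, time in s.
With the tool pointing down it reaches from about 0.4 to 0.9 m from the base axis. Payload 5.5 kg.
Tool frame: the origin (TCP) lies midway between the tips of the shut fingers; the grasp point (between the pads) lies 19 mm behind it (arm.tcp_to_grasp is the distance from the TCP to the grasp point, in m); z points along the fingers, y is the direction in which the jaws open and shut (so a half turn about z gives the same grasp; the last joint's range is limited). The gripper opens to 92 mm and grips with 3 to 60 N. Pads are 19 mm wide; open, the fingers measure 130 mm over their backs; the gripper's body (75 mm by 190 mm) begins 47 mm behind the grasp point.
Start: joints at [-56.597, 28.699, -24.465, 88.831, 12.651, 65.22, -12.049], TCP at [0.204, 0.617, 0.227] pointing down, gripper open.
Joint ranges: [-164.97, 164.97], [-17.58, 116.51], [-87.97, 89.64], [11.32, 138.91], [-80.73, 260.73], [10.89, 115.49], [-147.41, 147.41]. Speed limits (degrees/s): [147.25, 147.25, 180, 180, 180, 180, 180].

INTERFACE

Orientations are given as [roll, pitch, yaw] about the fixed x, y, z axes, in that order (R = Rz(yaw) Ry(pitch) Rx(roll)).
In Python, from plant import arm, eyes gives the robot as it stands.
- The arm moves only by the shell command python3 -m jog 'ROWS' [OPENING]. ROWS is JSON, a list of rows, each a list of 6 numbers: the shift along the tool's x, y, z in mm, then the turn, a rotation vector about the tool's x, y, z in degrees. In form: [[dx, dy, dz, ax, ay, az], ...]. A call has 1 to 20 rows; each row is the pose to reach, as a shift and turn from the pose commanded when the call began, along the tool's axes at that moment; what a row does not reach only later rows make up. A row lasts 1/12 s, in which the tool goes at most 41.7 mm and 7.16 degrees, less where a joint would pass 70% of its speed; a pose out of reach is approached as far as the arm can. A call with a gripper value outside its range is refused whole. OPENING is the finger opening in mm, from 0 to 91.8, set as the call begins (- or left out, the last holds). The fingers move at their own pace and stop on an object; the grip force is fixed at half the most. Time passes only in rows, so rows that repeat a pose let the fingers close. It gives the time, the measured TCP pose, the force and the opening at its end, in the units of the state.
- arm.get_state(): the state, without advancing time (a new reading comes with each control period).
- eyes.read_camera(name): name is "scene" or "side" or "wrist"; returns the picture (400x640x3 uint8, blue, green, red); there is no depth.
- eyes.camera_model(name): a dict with "fovy" (degrees; the focal length in pixels is half the picture's height over the tangent of half this angle, whatever the lens; pixels are square), "cx", "cy" (the principal point, pixels), "R" (3x3) and "t" (3): a world point X has camera coordinates R X + t. Camera axes: x right, y down, z forward; pixel columns grow to the right and rows downward; lengths in m; the calibration is good to about 2 mm. The wrist camera is an equidistant fisheye: a pixel r from the principal point sees the ray r / f radians off the axis. A picture is of the moment at which its call begins: read the wrist's pose just before it. camera_model takes no time and is no camera call; for the wrist camera it gives the pose at the moment of the call.
- arm.finish_job(): hands the job in, once; it reports no verdict.
The state is a dict: "time_s": time; "joint_pos": joint angles; "joint_velocities": joint speeds; "joint_torque": joint torques, N m; "tool_pos": TCP position; "tcp_rot": TCP orientation; "force": force on the tool from outside, world axes, zero at the start; "moment": the same for the moment, N m; "gripper_width": finger opening in m.
Only numpy, scipy, OpenCV 4.12 (cv2) and the standard library are available. Lean on these libraries where they do the work, as an engineer would, in place of code of your own. Each camera call takes 0.05 s, during which the arm holds its last target.

TASK

The caps of the three green glass ink jars are only loosely on. Press each cap fully home with a light push of a fingertip from above, in the order in which the inks dry out: first the round jar, then the oblong one, last the square one. Do not lift, tip or shove the jars, and leave everything else on the desk where it is.

Things in the scene. Friction and masses are not known exactly. Their poses are not given: they have to be found in the camera images.
- round_jar: The round jar: green glass cylinder 58 mm in diameter and 58 mm high to the shoulder, with a 28 mm neck at its middle; it stands loose on the table, about 0.3 kg. Origin at the centre of its underside, z up.
- round_top (a point): Centre of the flat top of the round jar's black push-on cap: a disc 36 mm in diameter and 18 mm high over the middle of the jar, with a springy rubber press pad 28 mm in diameter and 6 mm high on top, which gives about 1 mm for each 3 N, up to 4 mm. The point is the top of the pad when not squeezed, and moves with the cap: 100 mm above the jar's underside when the cap is fully up, 90 mm when it is fully home.
- round_cap (a joint): How far the round jar's cap has been pressed down: 0 = fully up (loose), 0.010 m = fully home against its stop. It starts between 0 and 0.002, slides stiffly straight down under about 3 N and stays where it is left (no spring). Press slowly, with a force stop of 6 to 8 N; over 30 N is too hard.
- oblong_jar: The oblong jar: green glass, a flat rectangular block 84 mm (its x) by 44 mm (its y) and 70 mm high to the shoulder, the tallest of the three, with a 28 mm neck at its middle; it stands loose on the table, about 0.3 kg. Origin at the centre of its underside, z up.
- oblong_top (a point): Centre of the flat top of the oblong jar's black push-on cap: a disc 36 mm in diameter and 18 mm high over the middle of the jar, with a springy rubber press pad 28 mm in diameter and 6 mm high on top, which gives about 1 mm for each 3 N, up to 4 mm. The point is the top of the pad when not squeezed, and moves with the cap: 112 mm above the jar's underside when the cap is fully up, 102 mm when it is fully home.
- oblong_cap (a joint): How far the oblong jar's cap has been pressed down: 0 = fully up (loose), 0.010 m = fully home against its stop. It starts between 0 and 0.002, slides stiffly straight down under about 3 N and stays where it is left (no spring). Press slowly, with a force stop of 6 to 8 N; over 30 N is too hard.
- square_jar: The square jar: green glass block 56 mm by 56 mm and 46 mm high to the shoulder, the lowest of the three, with a 28 mm neck at its middle; it stands loose on the table, about 0.3 kg. Origin at the centre of its underside, z up.
- square_top (a point): Centre of the flat top of the square jar's black push-on cap: a disc 36 mm in diameter and 18 mm high over the middle of the jar, with a springy rubber press pad 28 mm in diameter and 6 mm high on top, which gives about 1 mm for each 3 N, up to 4 mm. The point is the top of the pad when not squeezed, and moves with the cap: 88 mm above the jar's underside when the cap is fully up, 78 mm when it is fully home.
- square_cap (a joint): How far the square jar's cap has been pressed down: 0 = fully up (loose), 0.010 m = fully home against its stop. It starts between 0 and 0.002, slides stiffly straight down under about 3 N and stays where it is left (no spring). Press slowly, with a force stop of 6 to 8 N; over 30 N is too hard.
- eraser: White eraser in a card sleeve, 55 x 24 x 13 mm, lying loose. A bystander. Origin at the centre of its underside.
- bowl: White china water bowl, 90 mm wide, 38 mm high, empty. A bystander. Origin at the centre of its underside.
- tube: Flat aluminium paint tube, about 100 mm long (along x), 32 mm wide, 20 mm high, lying on its side. A bystander. Origin at the centre of its underside.
- shut_jar: Round amber glass jar with a white screw lid, 60 mm in diameter, 78 mm high, already shut. A bystander. Origin at the centre of its underside.
- tape: Roll of masking tape lying flat, 96 mm across, 24 mm high. A bystander. Origin at the centre of its underside.
- brush_mug: Blue mug, 76 mm wide and 90 mm high, full of upright brushes that reach about 225 mm. A bystander. Origin at the centre of its underside.
- brush: Wide flat wash brush with a dark wooden handle, 200 mm long (along x), lying loose. A bystander. Origin at the centre of its underside.

How it is judged:
By the outcome, as a careful person would: the job done as asked, in the order asked, and still so for the second after the job is handed in, with the robot touching nothing.
It also fails if it takes over 46 s, if anything falls off the work surface, if the arm or the gripper's body presses on something with over 40 N, if the wrist force passes 120 N, or if a joint passes its speed limit or range.

## Working session

There is one attempt and no reset: what is moved stays moved. The work goes in short steps, Python scripts to look and compute and a shell command to move; the robot and the scene stay as the last step left them, time stands still between calls to the robot, and variables do not carry over. Pictures are saved under pics/ and viewed, and the job is handed in when it is done.

```bash
mkdir -p pics; ls; python3 - <<'E'
from plant import arm, eyes
import cv2
print(arm.get_state())
for n in ("scene","side","wrist"):
    m=eyes.camera_model(n); print(n,m)
    cv2.imwrite(f"pics/{n}0.png",eyes.read_camera(n))
E
```

```text
pics
{'time_s': 0.0, 'joint_pos': array([-56.5957733 ,  28.75364109, -24.45442522,  88.89214002,
        12.65255368,  65.21944124, -12.04866467]), 'joint_velocities': array([-0.07355966, -0.06632888, -0.12336507, -0.07163183,  0.00654694,
        0.10892753, -0.01591726]), 'joint_torque': array([-7.01584504e-04, -5.66587830e+01, -5.81680700e+00, -2.79116768e+01,
       -6.86823344e-02,  3.08594678e-02,  1.91353652e-04]), 'tool_pos': array([0.20417051, 0.61635952, 0.22567701]), 'tcp_rot': array([-1.79888753e+02, -2.80794199e-03,  1.61681568e+02]), 'force': array([-0.07618076, -0.27465755, -0.60267837]), 'moment': array([ 0.00149862, -0.04953012, -0.01968192]), 'gripper_width': 0.09173159851949789}
scene {'fovy': 45.09640803386935, 'cx': 310.6256688567644, 'cy': 195.21289997366225, 'R': array([[-0.79313049,  0.60904447,  0.00297675],
       [ 0.35218987,  0.46261714, -0.81360167],
       [-0.4968967 , -0.64424391, -0.58141505]]), 't': array([ 0.47058233, -0.14158153,  1.5448299 ])}
side {'fovy': 56.26344189096067, 'cx': 315.70579908588076, 'cy': 199.44149361600566, 'R': array([[ 0.94490099, -0.32732569,  0.00447456],
       [-0.217977  , -0.63932106, -0.73739718],
       [ 0.24422972,  0.69579198, -0.67544457]]), 't': array([-0.57595837,  0.19544553,  0.80967472])}
wrist {'fovy': 65.70646984690485, 'cx': 319.2046461346222, 'cy': 200.1262678810037, 'R': array([[ 0.31414791,  0.9493701 , -0.00274093],
       [ 0.91886688, -0.30332581,  0.25234325],
       [ 0.23873574, -0.08179165, -0.9676339 ]]), 't': array([-0.64919632, -0.03102262,  0.3902109 ])}
```

View pics/scene0.png

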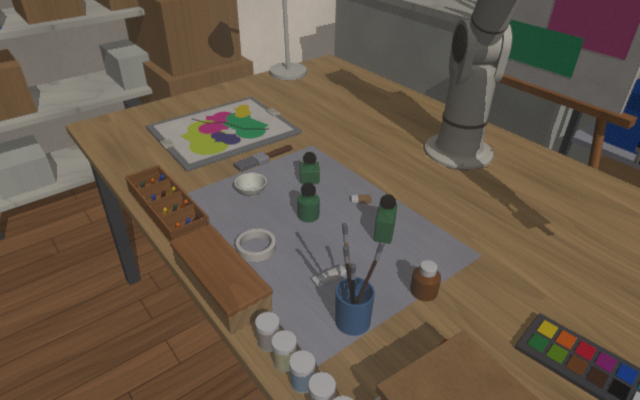

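View pics/side0.png

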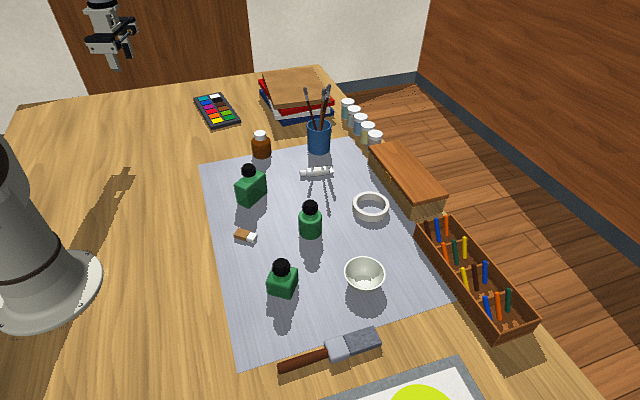

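View pics/wrist0.png

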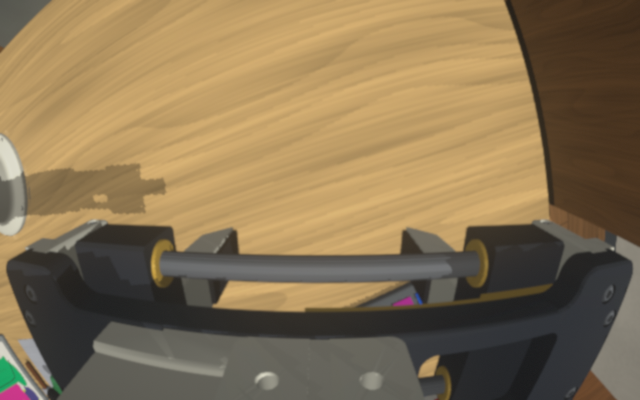

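Scene view: the square jar is at (310,168), the round at (308,202) and the oblong at (386,218). In the side view they are at (282,280), (310,220) and (250,185). The mug is beyond the oblong jar in y. Next I'll triangulate the caps.

```bash
cat > h.py <<'E'
import numpy as np, cv2
from plant import arm, eyes
def ray(m,uv,H=400):
    f=H/2/np.tan(np.radians(m['fovy']/2))
    d=np.array([(uv[0]-m['cx'])/f,(uv[1]-m['cy'])/f,1.]); R=np.array(m['R'])
    return -R.T@m['t'], R.T@d/np.linalg.norm(d)
def proj(m,X):
    f=200/np.tan(np.radians(m['fovy']/2)); c=np.array(m['R'])@X+m['t']
    return np.array([m['cx']+f*c[0]/c[2],m['cy']+f*c[1]/c[2]])
def tri(rs):
    A=np.zeros((3,3));b=np.zeros(3)
    for o,d in rs:
        P=np.eye(3)-np.outer(d,d);A+=P;b+=P@o
    X=np.linalg.solve(A,b)
    return X,[np.linalg.norm((np.eye(3)-np.outer(d,d))@(X-o))*1e3 for o,d in rs]
def onz(r,z): o,d=r; return o+d*(z-o[2])/d[2]
E
python3 - <<'E'
from h import *
seeds={'scene':{'round':(308,190),'oblong':(388,202),'square':(310,159)},'side':{'round':(310,207),'oblong':(249,171),'square':(281,267)}}
C={}
for n in seeds:
    im=cv2.imread(f'pics/{n}0.png'); mx=im.max(2)
    for th in (45,):
        k,l,s,c=cv2.connectedComponentsWithStats((mx<th).astype('uint8'))
        for j,(u,v) in seeds[n].items():
            i=l[v,u]; print(n,th,j,i,s[i],c[i], im[v,u]); C[n,j]=c[i],s[i]
M={n:eyes.camera_model(n) for n in seeds}
H=dict(round=.1,oblong=.112,square=.088)
for j in H:
    X,e=tri([ray(M[n],C[n,j][0]) for n in seeds]); print(j,X,e,'z exp ~',H[j]-.012)
    for n in seeds: print(n,onz(ray(M[n],C[n,j][0]),H[j]-.013))
for n in seeds:
    im=cv2.imread(f'pics/{n}0.png')
    cr=im[140:250,270:420] if n=='scene' else im[150:310,225:345]
    cv2.imwrite(f'pics/{n}_crop.png',cv2.resize(cr,None,fx=4 if n=='scene' else 3.5,fy=4 if n=='scene' else 3.5,interpolation=0))
E
```

```text
scene 45 round 0 [     0      0    640    400 254760] [318.63719972 199.52722562] [44 46 47]
scene 45 oblong 0 [     0      0    640    400 254760] [318.63719972 199.52722562] [40 42 45]
scene 45 square 0 [     0      0    640    400 254760] [318.63719972 199.52722562] [38 42 45]
side 45 round 91 [302 200  16  15 189] [309.85714286 207.14814815] [15  9  7]
side 45 oblong 85 [242 163  14  14 155] [248.20645161 170.03870968] [15 14  9]
side 45 square 105 [272 258  18  19 265] [280.85283019 267.17735849] [19 21 24]
round [0.58526093 0.00541532 0.06589848] [np.float64(10.589650986158656), np.float64(10.58965098615893)] z exp ~ 0.08800000000000001
scene [0.59254849 0.03078957 0.087     ]
side [ 0.58664725 -0.02295694  0.087     ]
oblong [0.53329723 0.06279015 0.11749205] [np.float64(73.48045142817705), np.float64(73.48045142817689)] z exp ~ 0.1
scene [0.6028826  0.04363187 0.099     ]
side [0.47645564 0.14730684 0.099     ]
square [ 0.49452539 -0.08732169 -0.0238672 ] [np.float64(2.422700567164672), np.float64(2.422700567164652)] z exp ~ 0.076
scene [0.58221437 0.01794728 0.075     ]
side [ 0.47828451 -0.16033705  0.075     ]
```

View pics/scene_crop.png

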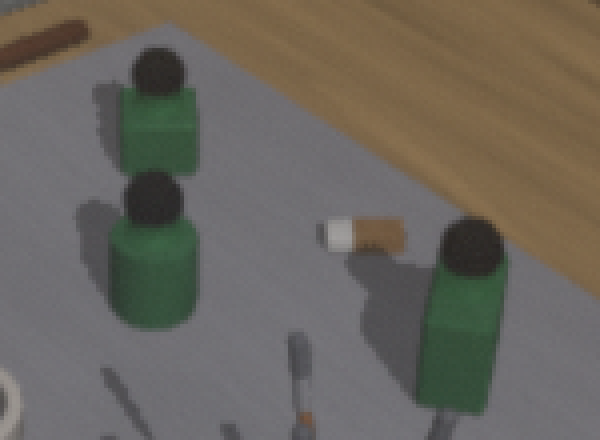

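View pics/side_crop.png

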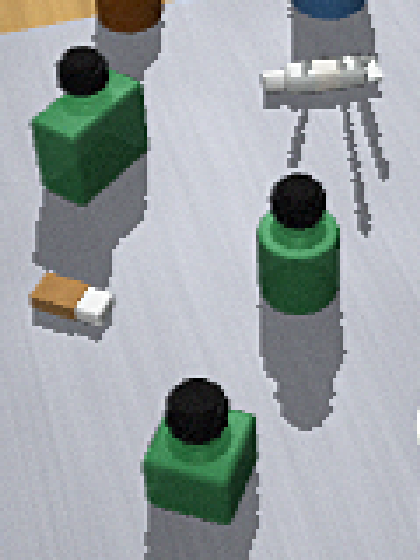

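```bash
python3 - <<'E'
from h import *
seeds={'scene':{'round':(308,190),'oblong':(388,202),'square':(310,159)},'side':{'round':(310,207),'oblong':(249,171),'square':(281,267)}}
C={}
for n in seeds:
    im=cv2.imread(f'pics/{n}0.png').astype(int); mx=im.max(2)
    mask=((mx<62)&(im[...,1]-np.maximum(im[...,0],im[...,2])<8)).astype('uint8')
    k,l,s,c=cv2.connectedComponentsWithStats(mask,connectivity=4)
    for j,(u,v) in seeds[n].items():
        i=l[v,u]; print(n,j,s[i],c[i].round(1)); C[n,j]=c[i]
M={n:eyes.camera_model(n) for n in seeds}
H=dict(round=.1,oblong=.112,square=.088)
for j in H:
    X,e=tri([ray(M[n],C[n,j]) for n in seeds]); print(j,X.round(4),np.round(e,1),'z exp ~',H[j]-.013)
    for n in seeds: print(n,onz(ray(M[n],C[n,j]),H[j]-.013).round(4))
E
```

```text
scene round [301 183  14  14 158] [307.7 189.5]
scene oblong [380 195  16  14 175] [387.5 201.7]
scene square [303 152  13  12 120] [309.1 157.9]
side round [302 200  16  15 189] [309.7 207. ]
side oblong [242 163  14  14 160] [248.2 169.9]
side square [272 258  18  19 264] [280.8 267. ]
round [ 0.5869 -0.0212  0.0858] [0.1 0.1] z exp ~ 0.08700000000000001
scene [ 0.5878 -0.0198  0.087 ]
side [ 0.5865 -0.0224  0.087 ]
oblong [0.4765 0.1495 0.0981] [0.3 0.3] z exp ~ 0.099
scene [0.477  0.1503 0.099 ]
side [0.4765 0.1481 0.099 ]
square [ 0.4783 -0.158   0.0731] [0.5 0.5] z exp ~ 0.075
scene [ 0.4797 -0.1555  0.075 ]
side [ 0.4784 -0.1598  0.075 ]
```

The two views agree to under 0.5 mm of ray gap. Next I need the mug position for clearance, and the first shift.

```bash
cat >> h.py <<'E'
from scipy.spatial.transform import Rotation as Ro
T=dict(round=(.587,-.0215),oblong=(.4765,.149),square=(.4785,-.158))
def rel(j,z,yaw=None):
    s=arm.get_state(); R=Ro.from_euler('xyz',s['tcp_rot'],degrees=True)
    d=R.inv().apply(np.array([*T[j],z])-s['tool_pos'])*1e3
    yaw=s['tcp_rot'][2] if yaw is None else yaw
    G=Ro.from_euler('xyz',[180,0,yaw],degrees=True)
    print(round(s['time_s'],2),s['tool_pos'].round(4),s['tcp_rot'].round(2),'F',s['force'].round(2),'w',round(s['gripper_width'],4))
    print('shift mm',d.round(1),'rotvec',(R.inv()*G).as_rotvec(degrees=True).round(2))
E
python3 - <<'E'
from h import *
m=eyes.camera_model('side');n=eyes.camera_model('scene')
X,e=tri([ray(m,(319,122)),ray(n,(354,287))]);print('mug rim',X,e)
for uv in [(306,90),(326,88),(321,95)]: print(onz(ray(m,uv),.22))
for uv in [(346,228),(379,250)]: print(onz(ray(n,uv),.22))
rel('round',.20)
for r in (120,135,161.68): rel('round',.2,r)
E
```

```text
mug rim [0.72691842 0.31009671 0.10012921] [np.float64(0.15287782204699707), np.float64(0.15287782204686354)]
[0.68105488 0.29108325 0.22      ]
[0.73745658 0.28487134 0.22      ]
[0.71031827 0.25030141 0.22      ]
[0.72211213 0.27301641 0.22      ]
[0.71592966 0.35291918 0.22      ]
0.15 [0.2042 0.6165 0.2259] [-179.91   -0.    161.68] F [ 0.64 -0.72  0.08] w 0.0919
shift mm [-564.  -485.3   26.6] rotvec [-0.09 -0.    0.  ]
0.15 [0.2042 0.6165 0.2259] [-179.91   -0.    161.68] F [ 0.64 -0.72  0.08] w 0.0919
shift mm [-564.  -485.3   26.6] rotvec [-9.000e-02  3.000e-02  4.168e+01]
0.15 [0.2042 0.6165 0.2259] [-179.91   -0.    161.68] F [ 0.64 -0.72  0.08] w 0.0919
shift mm [-564.  -485.3   26.6] rotvec [-9.000e-02  2.000e-02  2.668e+01]
0.15 [0.2042 0.6165 0.2259] [-179.91   -0.    161.68] F [ 0.64 -0.72  0.08] w 0.0919
shift mm [-564.  -485.3   26.6] rotvec [-0.09 -0.   -0.  ]
```

```bash
python3 -m jog '[[-6,-5,0,0,0,0],[-17,-15,0,0,0,0],[-39,-34,0,0,0,0],[-68,-58,0,0,0,0],[-102,-87,0,0,0,0],[-135,-116,0,0,0,0],[-169,-146,0,0,0,0],[-203,-175,0,0,0,0],[-237,-204,0,0,0,0],[-271,-233,0,0,0,0],[-305,-262,0,0,0,0],[-338,-291,0,0,0,0],[-372,-320,0,0,0,0],[-406,-349,5,0,0,0],[-440,-378,10,0,0,0],[-474,-407,15,0,0,0],[-508,-437,20,0,0,0],[-536,-461,24,0,0,0],[-553,-475,26,0,0,0],[-564,-485,27,0,0,0]]' 0
python3 - <<'E'
from h import *
rel('round',.125)
print(arm.get_state()['joint_pos'].round(1))
E
```

```text
time_s: 1.82
tool_pos: [0.588, -0.0255, 0.1993]
tcp_rot: [-179.9, 0.0, 161.5]
force: [0.4, 0.6, -0.4]
gripper_width: -0.0001
1.82 [ 0.588  -0.0255  0.1993] [-1.7992e+02  3.0000e-02  1.6149e+02] F [ 0.41  0.61 -0.36] w -0.0001
shift mm [ 2.2  3.6 74.3] rotvec [-0.08  0.03 -0.  ]
[  3.9  22.2  -5.2 100.1   2.4  57.7  69.3]
```

```bash
python3 -m jog '[[0,0,10,0,0,0],[0,0,30,0,0,0],[0,0,55,0,0,0],[0,0,74,0,0,0],[0,0,80,0,0,0],[0,0,80,0,0,0],[0,0,80,0,0,0],[0,0,80,0,0,0]]'
python3 - <<'E'
from h import *
rel('round',.1)
for n in ("scene","side"):
    im=eyes.read_camera(n); cv2.imwrite(f"pics/{n}1.png",im)
    u,v=proj(eyes.camera_model(n),np.array([*T['round'],.1])).astype(int); print(n,u,v)
    cv2.imwrite(f"pics/{n}1c.png",cv2.resize(im[v-60:v+50,u-60:u+60],None,fx=5,fy=5,interpolation=0))
E
```

```text
time_s: 2.48
tool_pos: [0.5883, -0.0206, 0.1211]
tcp_rot: [180.0, 0.1, 161.7]
force: [-0.2, -0.8, 0.7]
gripper_width: 0.0007
2.48 [ 0.5883 -0.0206  0.1211] [1.7996e+02 1.3000e-01 1.6168e+02] F [-0.19 -0.83  0.66] w 0.0007
shift mm [ 1.  -1.2 21.1] rotvec [0.04 0.13 0.  ]
scene 307 184
side 309 202
```

View pics/scene1c.png

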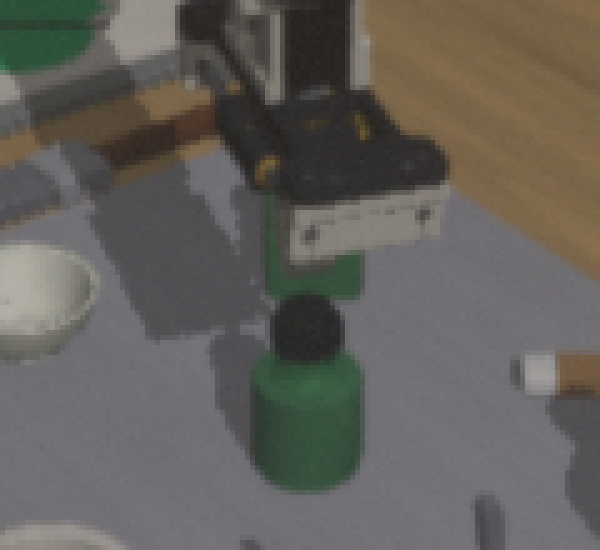

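View pics/side1c.png

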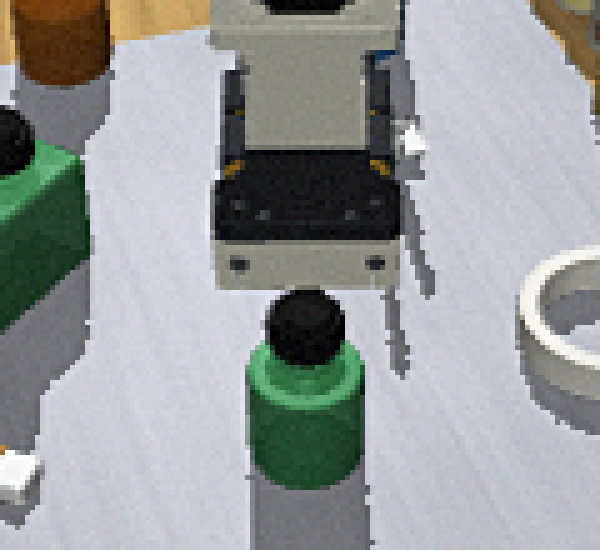

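```bash
python3 - <<'E'
from h import *
s=arm.get_state();R=Ro.from_euler('xyz',s['tcp_rot'],degrees=True).as_matrix()
for n,(u0,v0) in dict(scene=(307,184),side=(309,202)).items():
    im=cv2.imread(f'pics/{n}1.png'); m=eyes.camera_model(n)
    b=cv2.resize(im[v0-90:v0+30,u0-60:u0+80],None,fx=5,fy=5,interpolation=0)
    for L,c in [((0,0,0),(0,0,255)),((0,0,-19),(255,0,255)),((0,0,-66),(255,255,0)),((0,65,-66),(0,255,255)),((0,19,0),(0,165,255)),((0,-19,0),(0,165,255))]:
        p=(proj(m,s['tool_pos']+R@(np.array(L)/1e3))-[u0-60,v0-90]+.5)*5
        cv2.circle(b,tuple(p.astype(int)),4,c,-1)
    cv2.imwrite(f'pics/{n}1d.png',b)
cv2.imwrite('pics/wrist1.png',eyes.read_camera('wrist'))
E
```

```text
(no output)
```

View pics/scene1d.png

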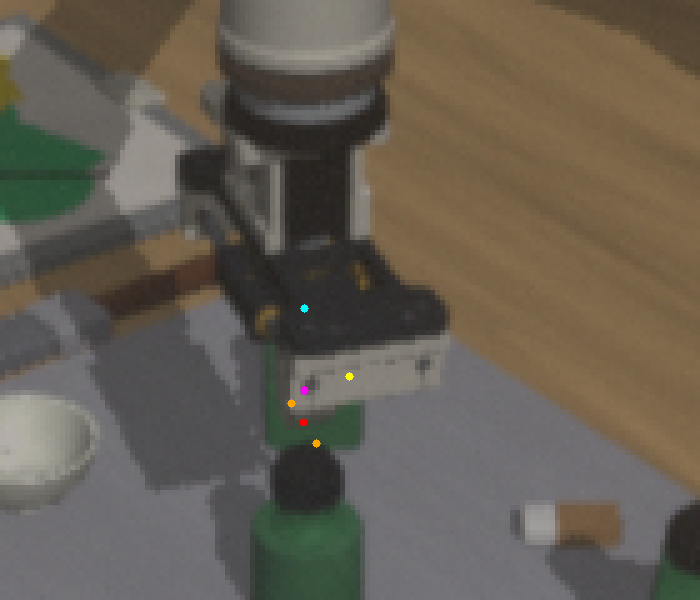

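View pics/side1d.png

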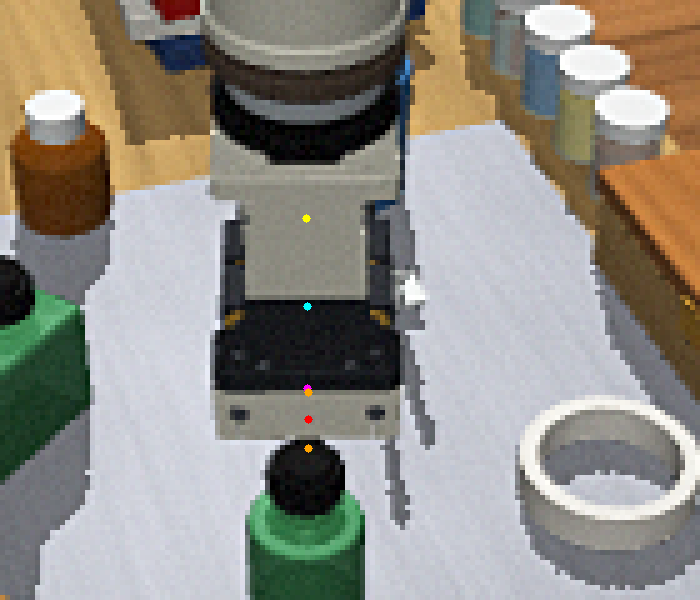

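View pics/wrist1.png

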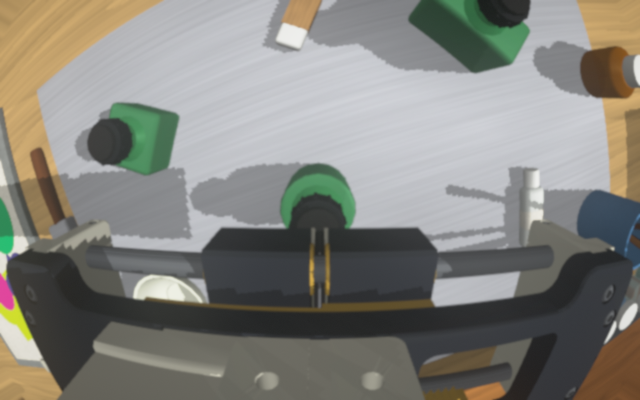

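The red TCP mark sits just above the cap in both views, so the tip is on target (the body hides part of it). I'll press the round cap slowly.

```bash
python3 -m jog '[[0.5,-0.5,5,0,0,0],[1,-1,10,0,0,0],[1,-1,14,0,0,0],[1,-1,17,0,0,0],[1,-1,19,0,0,0],[1,-1,20,0,0,0],[1,-1,21,0,0,0],[1,-1,22,0,0,0],[1,-1,23,0,0,0],[1,-1,24,0,0,0],[1,-1,25,0,0,0],[1,-1,25,0,0,0]]'
```

```text
time_s: 3.63
tool_pos: [0.5859, -0.0213, 0.0946]
tcp_rot: [-180.0, -0.0, 161.7]
force: [-1.2, -0.5, 2.8]
gripper_width: 0.0005
```

```bash
python3 -m jog '[[0,0,1,0,0,0],[0,0,2,0,0,0],[0,0,3,0,0,0],[0,0,4,0,0,0],[0,0,4.5,0,0,0],[0,0,5,0,0,0],[0,0,5,0,0,0]]'
```

```text
time_s: 4.22
tool_pos: [0.5859, -0.0213, 0.0895]
tcp_rot: [-180.0, -0.0, 161.7]
force: [-1.1, -0.8, 3.7]
gripper_width: 0.0004
```

```bash
python3 -m jog '[[0,0,0.5,0,0,0],[0,0,1,0,0,0],[0,0,1.5,0,0,0],[0,0,1.5,0,0,0]]'; python3 -m jog '[[0,0,0.3,0,0,0],[0,0,0.5,0,0,0],[0,0,0.5,0,0,0]]'
```

```text
time_s: 4.55
tool_pos: [0.5861, -0.0213, 0.0885]
tcp_rot: [180.0, 0.0, 161.7]
force: [-2.3, 0.1, 5.5]
gripper_width: 0.0006
time_s: 4.8
tool_pos: [0.5861, -0.0213, 0.0881]
tcp_rot: [180.0, 0.0, 161.7]
force: [-2.8, 0.3, 6.2]
gripper_width: 0.0007
```

```bash
python3 -m jog '[[0,0,0.3,0,0,0],[0,0,0.6,0,0,0],[0,0,0.6,0,0,0],[0,0,0.6,0,0,0]]'
```

```text
time_s: 5.13
tool_pos: [0.5863, -0.0213, 0.0878]
tcp_rot: [180.0, 0.0, 161.7]
force: [-2.8, 0.2, 7.9]
gripper_width: 0.0004
```

Stiff rise to 7.9 N at z 0.0878 (0.090 minus about 2.5 mm of squeeze), so the round cap is home. I'll lift straight up.

```bash
python3 -m jog '[[0,0,-2,0,0,0],[0,0,-6,0,0,0],[0,0,-14,0,0,0],[0,0,-30,0,0,0],[0,0,-55,0,0,0],[0,0,-75,0,0,0],[0,0,-82,0,0,0],[0,0,-82,0,0,0],[0,0,-82,0,0,0]]'
python3 - <<'E'
from h import *
rel('oblong',.125)
E
```

```text
time_s: 5.88
tool_pos: [0.586, -0.0213, 0.169]
tcp_rot: [180.0, 0.0, 161.7]
force: [0.1, -0.8, -0.6]
gripper_width: 0.0003
5.88 [ 0.586  -0.0213  0.169 ] [1.7999e+02 2.0000e-02 1.6167e+02] F [ 0.15 -0.75 -0.6 ] w 0.0003
shift mm [157.5 127.3  43.9] rotvec [0.01 0.02 0.  ]
```

```bash
python3 -m jog '[[5,4,0,0,0,0],[16,13,0,0,0,0],[35,28,0,0,0,0],[58,47,0,0,0,0],[82,66,0,0,0,0],[106,86,0,0,0,0],[130,105,5,0,0,0],[147,119,15,0,0,0],[155,125,28,0,0,0],[157.5,127.3,38,0,0,0],[157.5,127.3,44,0,0,0],[157.5,127.3,44,0,0,0],[157.5,127.3,44,0,0,0]]'
python3 - <<'E'
from h import *
for n in ("scene","side"):
    im=eyes.read_camera(n); cv2.imwrite(f"pics/{n}2.png",im)
cv2.imwrite("pics/wrist2.png",eyes.read_camera('wrist'))
rel('oblong',.112)
a=cv2.imread('pics/scene2.png');b=cv2.imread('pics/side2.png')
cv2.imwrite('pics/both2.png',np.hstack([cv2.resize(a[100:270,280:440],None,fx=2.5,fy=2.5),cv2.resize(b[130:300,220:380],None,fx=2.5,fy=2.5)]))
E
```

```text
time_s: 6.97
tool_pos: [0.4766, 0.148, 0.1246]
tcp_rot: [-179.9, -0.0, 161.6]
force: [0.6, -0.9, 0.2]
gripper_width: 0.0004
7.12 [0.4774 0.1483 0.1255] [1.7998e+02 5.0000e-02 1.6157e+02] F [-0.32  1.07  0.57] w 0.0005
shift mm [ 1.1  0.4 13.5] rotvec [0.02 0.05 0.  ]
```

View pics/both2.png

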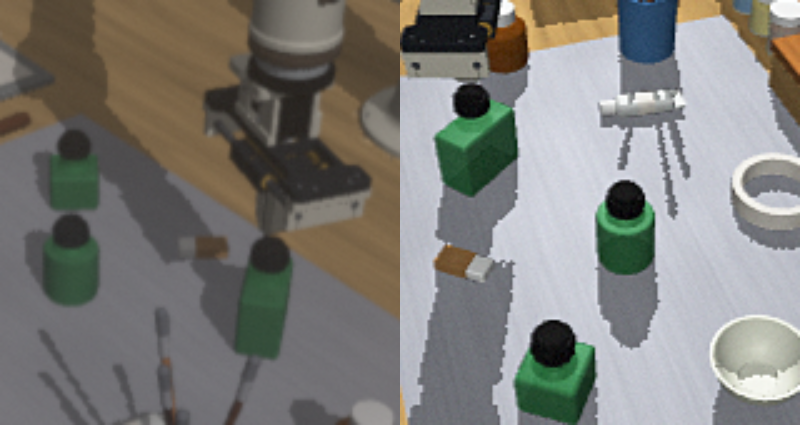

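View pics/wrist2.png

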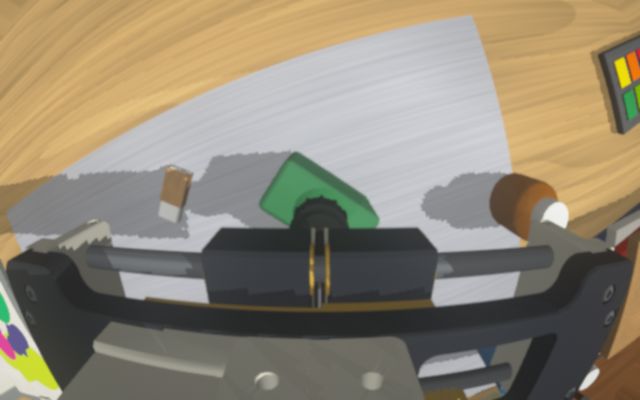

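The finger is centred over the oblong cap: wrist view cap at (320,212), scene tip just above it. The round jar stands unmoved. Pressing the oblong.

```bash
python3 -m jog '[[0.5,0.4,4,0,0,0],[0.5,0.4,8,0,0,0],[0.5,0.4,11,0,0,0],[0.5,0.4,13,0,0,0],[0.5,0.4,14,0,0,0],[0.5,0.4,15,0,0,0],[0.5,0.4,16,0,0,0],[0.5,0.4,17,0,0,0],[0.5,0.4,18,0,0,0],[0.5,0.4,19,0,0,0],[0.5,0.4,20,0,0,0],[0.5,0.4,21,0,0,0],[0.5,0.4,21,0,0,0]]'; python3 -m jog '[[0,0,1,0,0,0],[0,0,1.5,0,0,0],[0,0,2,0,0,0],[0,0,2.5,0,0,0],[0,0,3,0,0,0],[0,0,3,0,0,0]]'
```

```text
time_s: 8.2
tool_pos: [0.4759, 0.1495, 0.1039]
tcp_rot: [-180.0, -0.0, 161.7]
force: [-0.8, -1.0, 2.1]
gripper_width: 0.0002
time_s: 8.7
tool_pos: [0.4761, 0.1496, 0.1011]
tcp_rot: [-180.0, -0.0, 161.7]
force: [-1.5, -0.8, 3.8]
gripper_width: 0.0003
```

```bash
python3 -m jog '[[0,0,0.5,0,0,0],[0,0,1,0,0,0],[0,0,1.2,0,0,0],[0,0,1.2,0,0,0]]'; python3 -m jog '[[0,0,0.3,0,0,0],[0,0,0.5,0,0,0],[0,0,0.5,0,0,0]]'
```

```text
time_s: 9.03
tool_pos: [0.4762, 0.1496, 0.1002]
tcp_rot: [-180.0, 0.0, 161.7]
force: [-3.7, -1.5, 7.3]
gripper_width: 0.0004
time_s: 9.28
tool_pos: [0.4762, 0.1496, 0.0998]
tcp_rot: [-180.0, 0.0, 161.7]
force: [-3.3, -1.6, 7.4]
gripper_width: 0.0007
```

Oblong: 7.4 N at z 0.0998, against the stop. I'll lift and go to the square.

```bash
python3 -m jog '[[0,0,-2,0,0,0],[0,0,-6,0,0,0],[0,0,-14,0,0,0],[0,0,-28,0,0,0],[0,0,-45,0,0,0],[0,0,-58,0,0,0],[0,0,-62,0,0,0],[0,0,-62,0,0,0]]'
python3 - <<'E'
from h import *
rel('square',.1)
E
```

```text
time_s: 9.95
tool_pos: [0.4774, 0.1502, 0.1629]
tcp_rot: [179.9, 0.2, 161.7]
force: [0.6, -0.4, 0.4]
gripper_width: 0.0003
9.95 [0.4774 0.1502 0.1629] [1.7987e+02 1.6000e-01 1.6168e+02] F [ 0.62 -0.44  0.43] w 0.0003
shift mm [ -97.7 -292.4   62.6] rotvec [0.13 0.16 0.  ]
```

```bash
python3 -m jog '[[-2,-6,0,0,0,0],[-7,-20,0,0,0,0],[-15,-44,0,0,0,0],[-26,-78,0,0,0,0],[-38,-113,0,0,0,0],[-49,-148,0,0,0,0],[-61,-183,0,0,0,0],[-73,-218,0,0,0,0],[-84,-251,5,0,0,0],[-92,-276,15,0,0,0],[-96.5,-289,30,0,0,0],[-97.5,-292.4,45,0,0,0],[-97.5,-292.4,56,0,0,0],[-97.5,-292.4,61,0,0,0],[-97.5,-292.4,61,0,0,0],[-97.5,-292.4,61,0,0,0]]'
python3 - <<'E'
from h import *
for n in ("scene","side"):
    im=eyes.read_camera(n); cv2.imwrite(f"pics/{n}3.png",im)
cv2.imwrite("pics/wrist3.png",eyes.read_camera('wrist'))
rel('square',.088)
a=cv2.imread('pics/scene3.png');b=cv2.imread('pics/side3.png')
cv2.imwrite('pics/both3.png',np.hstack([cv2.resize(a[100:270,280:440],None,fx=2.5,fy=2.5),cv2.resize(b[150:320,220:380],None,fx=2.5,fy=2.5)]))
E
```

```text
time_s: 11.28
tool_pos: [0.4767, -0.1576, 0.1001]
tcp_rot: [180.0, -0.1, 161.8]
force: [-0.1, 0.2, 0.8]
gripper_width: 0.0008
11.43 [ 0.4776 -0.1581  0.1012] [1.7999e+02 8.0000e-02 1.6175e+02] F [-0.46 -0.54 -0.35] w 0.0006
shift mm [-0.8  0.4 13.2] rotvec [0.01 0.08 0.  ]
```

View pics/both3.png

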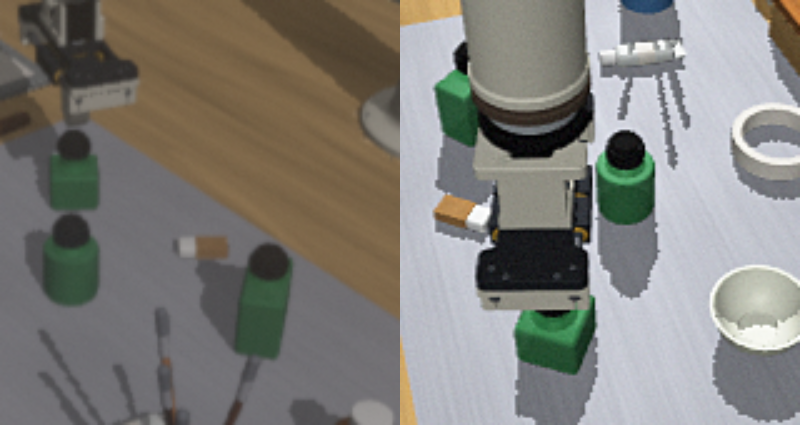

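View pics/wrist3.png

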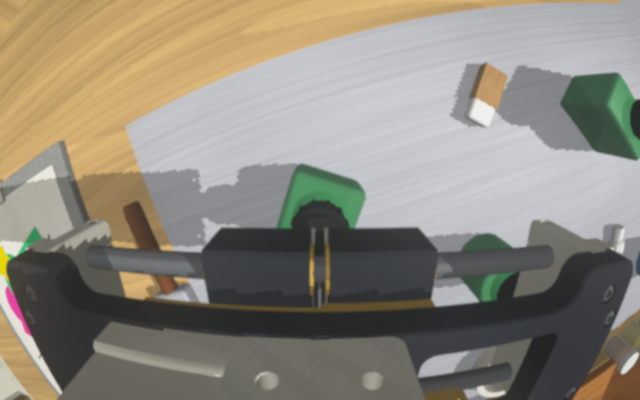

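The finger is centred over the square cap (wrist view, about (320,215)), and everything else is in place. Pressing.

```bash
python3 -m jog '[[-0.5,0.4,4,0,0,0],[-0.5,0.4,8,0,0,0],[-0.5,0.4,11,0,0,0],[-0.5,0.4,13,0,0,0],[-0.5,0.4,14,0,0,0],[-0.5,0.4,15,0,0,0],[-0.5,0.4,16,0,0,0],[-0.5,0.4,17,0,0,0],[-0.5,0.4,18,0,0,0],[-0.5,0.4,19,0,0,0],[-0.5,0.4,20,0,0,0],[-0.5,0.4,20.5,0,0,0],[-0.5,0.4,20.5,0,0,0]]'; python3 -m jog '[[0,0,1,0,0,0],[0,0,1.5,0,0,0],[0,0,2,0,0,0],[0,0,2.5,0,0,0],[0,0,3,0,0,0],[0,0,3,0,0,0]]'
```

```text
time_s: 12.52
tool_pos: [0.4772, -0.1584, 0.0798]
tcp_rot: [180.0, -0.0, 161.7]
force: [-1.7, 0.6, 2.2]
gripper_width: 0.0003
time_s: 13.02
tool_pos: [0.4773, -0.1584, 0.0769]
tcp_rot: [180.0, -0.0, 161.7]
force: [-2.0, 0.7, 4.9]
gripper_width: 0.0007
```

```bash
python3 -m jog '[[0,0,0.4,0,0,0],[0,0,0.8,0,0,0],[0,0,1,0,0,0],[0,0,1,0,0,0]]'
```

```text
time_s: 13.35
tool_pos: [0.4773, -0.1584, 0.0761]
tcp_rot: [180.0, -0.0, 161.7]
force: [-3.8, 0.6, 6.3]
gripper_width: 0.0005
```

```bash
python3 -m jog '[[0,0,0.3,0,0,0],[0,0,0.5,0,0,0],[0,0,0.5,0,0,0]]'
```

```text
time_s: 13.6
tool_pos: [0.4773, -0.1584, 0.0757]
tcp_rot: [180.0, -0.0, 161.7]
force: [-3.3, 1.7, 8.0]
gripper_width: 0.0003
```

```bash
python3 -m jog '[[0,0,-2,0,0,0],[0,0,-6,0,0,0],[0,0,-14,0,0,0],[0,0,-30,0,0,0],[0,0,-55,0,0,0],[0,0,-85,0,0,0],[0,0,-115,0,0,0],[0,0,-145,0,0,0],[0,0,-170,0,0,0],[0,0,-182,0,0,0],[0,0,-185,0,0,0],[0,0,-185,0,0,0]]'
python3 - <<'E'
from h import *
seeds={'scene':{'round':(308,191),'oblong':(388,203),'square':(309,160)},'side':{'round':(310,210),'oblong':(249,173),'square':(281,270)}}
C={};M={n:eyes.camera_model(n) for n in seeds}
for n in seeds:
    im=eyes.read_camera(n);cv2.imwrite(f'pics/{n}4.png',im);im=im.astype(int)
    mask=((im.max(2)<62)&(im[...,1]-np.maximum(im[...,0],im[...,2])<8)).astype('uint8')
    k,l,s,c=cv2.connectedComponentsWithStats(mask,connectivity=4)
    for j,(u,v) in seeds[n].items():
        i=l[v,u]; print(n,j,s[i],c[i].round(1)); C[n,j]=c[i]
for j in T:
    X,e=tri([ray(M[n],C[n,j]) for n in seeds]); print(j,X.round(4),np.round(e,1))
for n in seeds:
    a=cv2.imread(f'pics/{n}0.png');b=cv2.imread(f'pics/{n}4.png')
    ch=(cv2.absdiff(a,b).max(2)>40).astype('uint8')
    k,l,s,c=cv2.connectedComponentsWithStats(ch); print(n,[list(map(int,x)) for x in s[1:] if x[4]>15])
    (cv2.imwrite('pics/s4.png',b))
E
```

```text
time_s: 14.6
tool_pos: [0.4782, -0.1587, 0.2617]
tcp_rot: [180.0, 0.2, 161.7]
force: [0.7, -0.4, -0.1]
gripper_width: 0.0005
scene round [301 186  15  13 155] [307.9 192.1]
scene oblong [380 198  16  14 174] [387.1 204.6]
scene square [303 155  13  11 116] [309.2 160.2]
side round [303 202  15  16 188] [309.8 209.8]
side oblong [ 237  134   57   59 1553] [268. 176.]
side square [273 261  17  18 255] [281.  269.4]
round [ 0.5865 -0.0213  0.0772] [0.5 0.5]
oblong [0.5038 0.145  0.0874] [24.7 24.7]
square [ 0.4781 -0.1582  0.0652] [0.6 0.6]
scene [[271, 0, 68, 84, 2402], [318, 0, 8, 13, 85], [462, 0, 10, 5, 21], [475, 0, 26, 16, 362], [463, 5, 9, 8, 47], [463, 14, 7, 4, 17], [472, 15, 32, 51, 496], [503, 19, 9, 12, 51], [452, 25, 15, 38, 192], [499, 28, 16, 36, 263], [486, 37, 16, 23, 210], [481, 64, 12, 5, 39], [464, 69, 23, 57, 841], [242, 80, 12, 8, 17], [304, 85, 10, 11, 52], [247, 100, 40, 34, 484], [446, 128, 38, 44, 905], [636, 143, 4, 11, 22], [304, 152, 12, 6, 26], [635, 155, 5, 9, 32], [381, 194, 15, 9, 41]]
side [[82, 0, 57, 71, 2035], [219, 0, 77, 207, 11056], [3, 135, 22, 38, 60], [0, 144, 18, 43, 322], [241, 164, 5, 7, 20], [61, 167, 75, 154, 2923], [22, 175, 37, 70, 244], [258, 188, 8, 4, 17], [301, 199, 17, 9, 59], [302, 210, 16, 8, 48], [272, 258, 19, 8, 58], [303, 262, 17, 11, 57], [272, 272, 18, 8, 46], [28, 321, 45, 79, 826], [273, 323, 18, 13, 81]]
```

View pics/scene4.png

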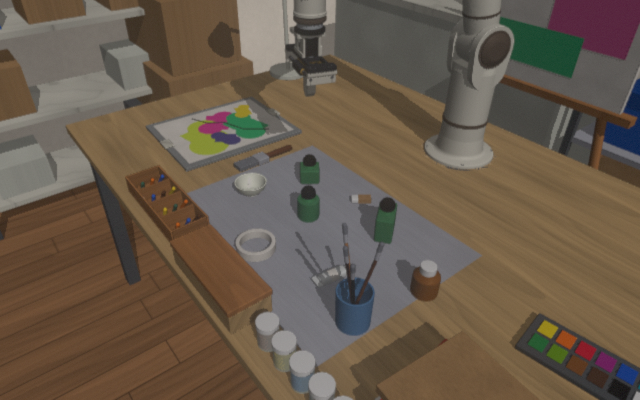

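View pics/side4.png

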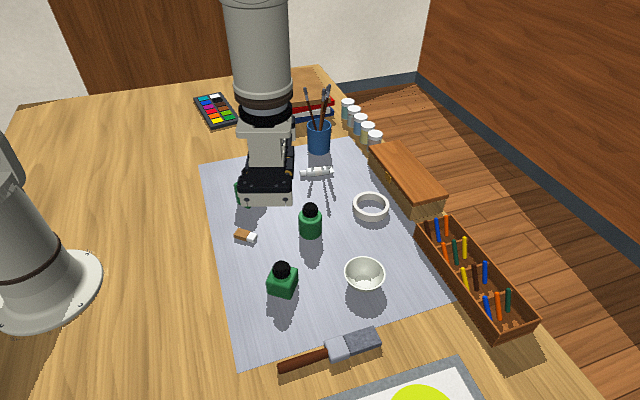

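Both views show the caps about 8 mm lower and nothing else moved: every changed region is a cap, the arm or a shadow. The oblong is hidden in the side view, but its cap dropped 2.9 px in the scene view, in line with the others. Handing in.

```bash
python3 - <<'E'
from plant import arm
print(arm.finish_job())
E
```

```text
the job is handed in; nothing more can be done
None
```

I pressed the three caps down with the shut fingertips in the order asked: round, oblong, square. I handed the job in at about 15 s, with the tool about 0.26 m above the table and touching nothing.

| Cap | Last push | Tip height at last push | Pad top if fully home (unsqueezed) |
|---|---|---|---|
| Round | 7.9 N | 87.8 mm | 90 mm |
| Oblong | 7.4 N | 99.8 mm | 102 mm |
| Square | 8.0 N | 75.7 mm | 78 mm |

- **Fully home:** each cap moved at 2–4 N, then the force rose steeply. The tip ended 2.2–2.3 mm below the fully home height, about the pad squeeze expected at those forces.
- **Cap drop in the pictures:** the round and square caps measured about 8 mm lower in the two views. That fits a start at 0 to 2 mm.
- **Jars and other objects:** the round and square caps stayed within about 0.5 mm sideways. I saw nothing else moved when I compared the scene and side pictures with the first ones.
- **Check that failed:** the arm hid the oblong jar in the last side view, so I could not measure its cap in two views. Its drop in the scene view (2.9 pixels, against 2.6 and 2.3 for the others) and its force and height readings agree with the rest.

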